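Hang and lock a ware-board arm on the drying rack

ROBOT

A 6-joint arm with a two-finger parallel gripper is mounted at the origin on the work surface. World frame = base frame: x ahead of the robot, y to its left, z up, the work surface at z = 0. Lengths are in m, angles in rad, forces in N, time in s.
With the tool pointing down it reaches from about 0.35 to 0.975 m from the base axis. Payload 4.9 kg.
Tool frame: the origin (TCP) lies between the finger pads; the fingertips stand 14 mm ahead of it and the grasp point (between the pads) lies 5 mm behind it (manip.tcp_to_tips is the distance from the TCP to the fingertips, in m); z points along the fingers, y is the line along which they close (so a half turn about z gives the same grasp; the last joint's range is limited). The gripper opens to 85 mm and grips with 20 to 120 N. Pads are 22 mm wide; open, the fingers measure 114 mm over their backs; the gripper's body (76 mm by 85 mm) begins 54 mm behind the grasp point. The pads swing forward as they close: fully open they stand 13 mm farther back than shut.
Start: joints at [-1.441, 0.053, 1.613, -0, 1.476, -0.119], TCP at [0.154, -0.606, 0.245] pointing down, gripper open.
Joint ranges: [-3.01, 3.01], [-1.01, 2.22], [0.06, 2.58], [-1.02, 4.17], [0.09, 2.62], [-3.14, 3.14]. Speed limits (rad/s): [2.57, 2.57, 3.14, 3.14, 3.14, 3.14].

INTERFACE

Orientations are given as a unit quaternion [w, x, y, z].
In Python, from plant import manip gives the robot as it stands.
- The arm moves only by the tool servo_tool, never from a script. Its argument "moves" is a list that holds one entry, the list of rows, each a list of 7 numbers: the shift along the tool's x, y, z in mm, then the turn, a rotation vector about the tool's x, y, z in degrees, then the finger opening in mm, from 0 to 85.4. In form: [[[x, y, z, ax, ay, az, fingers], ...]]. A call has 1 to 12 rows; each row shifts and turns the commanded pose from where the row before left it, along the tool's axes as they then stand; what a row does not reach is not made up. A row lasts 1/8 s, in which the tool goes at most 62.5 mm and 10.7 degrees, less where a joint would pass 70% of its speed; a pose out of reach is approached as far as the arm can. A call with a gripper value outside its range is refused whole. The fingers move at their own pace and stop on an object; the grip force is fixed at half the most. Time passes only in rows, so rows that do not move let the fingers close. It gives the time, the measured TCP pose, the force, the opening and the grip force at its end, in the units of the state.
- manip.state(): the state, without advancing time (a new reading comes with each control period).
- manip.grab_frame(name): name is "scene" or "top"; returns a dict with "image" (400x640x3 uint8, blue, green, red), "mtx" (3x3 intrinsics, pixels), "dist_coeffs" ([k1, k2, p1, p2, k3] as OpenCV has them; the pictures are not rectified), "eye" and "rotation" of the camera in the world. Camera axes: x right, y down, z forward; pixel columns grow to the right and rows downward; lengths in m; the calibration is good to about 2 mm. A picture is of the moment at which its call begins. There is no depth.
- manip.job_done(): hands the job in; it is judged then, once.
The state is a dict: "time": time; "joint_pos": joint angles; "joint_vel": joint speeds; "joint_efforts": joint torques, N m; "tool_pos": TCP position; "tool_rot": TCP orientation; "contact_force": force on the tool from outside, world axes, zero at the start; "ft_torque": the same for the moment, N m; "gripper_width": opening from 0.0 (shut) to 1.0 (fully open); "grasp_force": force on a finger pad.
Only numpy, scipy, OpenCV 4.12 (cv2) and the standard library are available. Lean on these libraries where they do the work, as an engineer would, in place of code of your own. Each camera call takes 0.05 s, during which the arm holds its last target. There are 200 camera calls.

TASK

Hang the blue arm on the rack upright: push its hook through the upright's window above the raised orange shoe and lower it so that the hook sits over the shoe. Then press the arm down (it has a tab above the hook for this) until the shoe has gone fully home and the arm is locked, and let go. Leave the white arm where it is.

Things in the scene. Friction and masses are not known exactly. Their poses are not given: they have to be found in the camera images.
- hook_arm: Blue arm, 0.2-0.35 kg. Origin: under the beam, z up, +x to the hook. Grip the beam at the origin (16 wide, 28 high, x -95 to 75, balanced). Back plate x 75-81, 60 wide, 115 high; press tab on its top edge: x 51-81, 50 wide, top z 115. Hook behind it, 28 wide: tongue x 81-97, z 72-80, lip down to z 50 with flared toe (x 102); gap plate to lip 9.5, mouth wider. Sizes in mm.
- upright: Fixed aluminium upright. Origin on the table below its plate; front faces -x; a hung arm has its yaw. Plate x -3 to 3 mm, 90 wide, top z 252; wooden foot 150 x 150 x 14. Window y -23 to 23, z 172-240; shoe top in it z 188. Arm enters along +x, underside at z 142-158, to arm origin x -86 (touching: -84), then is lowered: underside z 116 on the shoe, 101 locked; let go, it droops 3-4 deg.
- shoe (a joint): Orange locking shoe in the window (upright's x = 0, y = 0), 45 mm wide, 5 thick: 0 = raised, grows as it is pushed down by the arm, 0.015 m = fully home. Stiff, stays where it is left: needs some 5 to 15 N on the arm, best on its tab, close to the shoe; the arm's weight alone does not move it. It has a hard stop at the end.
- plain_arm: White arm to be left alone: same beam and back plate as the blue one, but no hook and no tab, black screw holes in the plate. Stands on its underside like the blue one; same origin and axes, 182 mm long, 115 mm high.
Things that resemble listed ones, but are neither listed nor needed, are in the scene too. There is more than one size of the upright; the job needs the smaller.

How it is judged:
By the outcome, as a careful person would: the job done as asked, in the order asked, and still so for the second after the job is handed in, with the robot touching nothing.
It also fails if it takes over 45 s, if anything falls off the work surface, if the arm or the gripper's body presses on something with over 40 N, if the wrist force passes 120 N, or if a joint passes its speed limit or range.

## Working session

There is one attempt and no reset: what is moved stays moved. The work goes in short steps, Python scripts to look and compute and a tool call to move; the robot and the scene stay as the last step left them, time stands still between calls to the robot, and variables do not carry over. Pictures are saved under pics/ and viewed, at most 10 in all, crops included, and the job is handed in when it is done.

Besides the shell and the picture viewer there is one more tool, called after ">>>" by a JSON object that holds its "fn" and its "kwargs". servo_tool: Moves the arm, as the interface text tells. Its arguments: {"type":"object","properties":{"moves":{"type":"array"}},"required":["moves"]}

```bash
mkdir -p pics; ls; cat > h.py <<'E'
import numpy as np, cv2
from plant import manip
def grab(n):
    f=manip.grab_frame(n); f['K']=np.array(f['mtx'],float); f['d']=np.array(f['dist_coeffs'],float)
    f['R']=np.array(f['rotation'],float); f['e']=np.array(f['eye'],float); return f
def ray(f,p):
    u=cv2.undistortPoints(np.array(p,float).reshape(-1,1,2),f['K'],f['d']).reshape(-1,2)
    r=np.c_[u,np.ones(len(u))]@f['R'].T
    return r/np.linalg.norm(r,axis=1)[:,None]
def onz(f,p,z):
    r=ray(f,p); return f['e']+r*((z-f['e'][2])/r[:,2])[:,None]
def proj(f,P):
    P=(np.array(P,float).reshape(-1,3)-f['e'])@f['R']
    return cv2.projectPoints(P,np.zeros(3),np.zeros(3),f['K'],f['d'])[0].reshape(-1,2)
def tri(f,p,g,q):
    a=ray(f,p)[0];b=ray(g,q)[0];A=np.c_[a,-b];s=np.linalg.lstsq(A,g['e']-f['e'],rcond=None)[0]
    P=f['e']+s[0]*a;Q=g['e']+s[1]*b; return (P+Q)/2,np.linalg.norm(P-Q)
E
python3 - <<'E'
from h import *
for n in('scene','top'):
    f=grab(n); cv2.imwrite(f'pics/{n}0.png',f['image']); print(n,f['e'],f['R'].round(3).tolist(),f['K'].tolist(),f['d'])
print(manip.state())
E
```

```text
pics
scene [0.91999518 0.20024836 0.99420356] [-0.148, 0.552, 0.792, -0.217] [[455.9883452996365, 0.0, 323.87969868016916], [0.0, 455.9883452996365, 201.4475051191229], [0.0, 0.0, 1.0]] [-0.03177611  0.          0.          0.          0.        ]
top [0.39042897 0.0448325  0.81447027] [-0.018, 0.707, -0.705, 0.054] [[399.9008877805682, 0.0, 320.66495938440534], [0.0, 399.9008877805682, 202.72631089246278], [0.0, 0.0, 1.0]] [-0.08958703  0.          0.          0.          0.        ]
{'time': 0.1, 'joint_pos': array([-1.44098386e+00,  5.33162785e-02,  1.61414465e+00, -7.02059628e-06,
        1.47598792e+00, -1.19033859e-01]), 'joint_vel': array([ 1.85468144e-03, -1.44104308e-03, -2.78175323e-03,  5.25396625e-04,
        3.20380199e-05, -3.05507269e-03]), 'joint_efforts': array([-6.19419043e-04, -3.94904423e+01, -3.71366429e+01, -2.42925917e-04,
        3.88341694e-03, -2.05243276e-05]), 'tool_pos': array([ 0.15383779, -0.60522505,  0.24417735]), 'tool_rot': array([-9.28066637e-04,  9.92268950e-01,  1.24102654e-01, -8.49595402e-06]), 'contact_force': array([-0.32960384,  0.56561684,  0.15506229]), 'ft_torque': array([ 0.01637997, -0.03187829, -0.01064103]), 'grasp_force': 0.0, 'gripper_width': 1.001183241755169}
```

Rotation is a quaternion [w,x,y,z]; fix the helper, then view.

```bash
sed -i "s/f\['R'\]=np.array(f\['rotation'\],float)/f['R']=Rot.from_quat(np.array(f['rotation'],float)[[1,2,3,0]]).as_matrix()/; 1a from scipy.spatial.transform import Rotation as Rot" h.py
```

```text
(no output)
```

View pics/scene0.png

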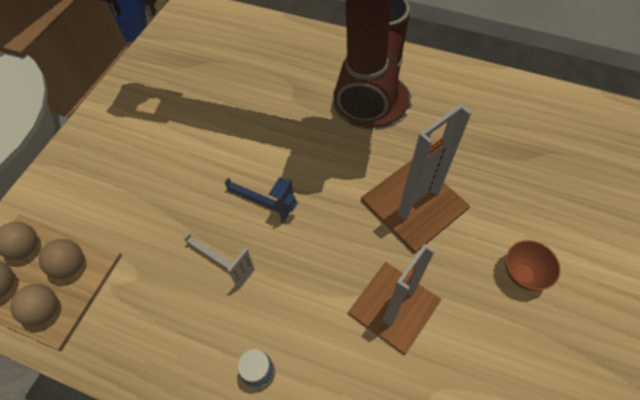

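View pics/top0.png

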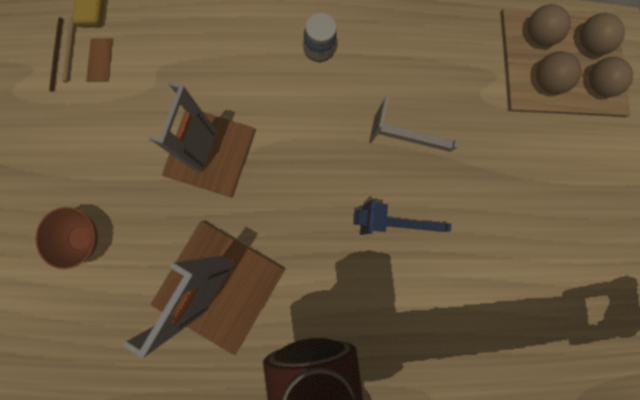

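Scene view: blue arm (262,195), white arm (222,258), uprights at (408,290) and (435,165). Top view: blue arm (405,222), white arm (415,128), uprights at (200,150) and (215,285). The candidates for the smaller upright are those two. The one at scene (408,290) / top (200,150) has the smaller foot and plate. I'll confirm this in a crop and with numbers.

```bash
python3 - <<'E'
from h import *
s=grab('scene');t=grab('top')
a=cv2.resize(s['image'][235:360,340:450],None,fx=3.5,fy=3.5,interpolation=2)[:300*2]
def c(f,x,y,w,h): return cv2.resize(f['image'][y:y+h,x:x+w],(400,300),interpolation=2)
m=np.vstack([np.hstack([c(s,330,240,148,111),c(t,140,75,148,111)]),np.hstack([c(s,205,160,120,90),c(t,345,180,120,90)])])
m=np.clip(m.astype(float)*1.6,0,255).astype(np.uint8)
cv2.imwrite('pics/crop1.png',m)
for n,f in(('s',s),('t',t)):
    hsv=cv2.cvtColor(f['image'],cv2.COLOR_BGR2HSV)
    for nm,lo,hi in(('blue',(105,110,30),(130,255,255)),('foot',(3,110,50),(12,200,200)),('orange',(3,200,100),(12,255,255))):
        k=cv2.inRange(hsv,lo,hi)
        for q in cv2.findContours(k,0,2)[0]:
            if cv2.contourArea(q)>(12 if nm=='orange' else 150):
                r=cv2.minAreaRect(q);print(n,nm,cv2.contourArea(q),np.array(r[0]).round(),np.array(r[1]).round(),cv2.approxPolyDP(q,4,True)[:,0].tolist())
# feet corners by eye
for nm,f,p in(('sm s',s,[[389,264],[440,299],[404,353],[349,311]]),('lg s',s,[[412,155],[469,206],[416,250],[362,200]]),('sm t',t,[[256,128],[233,196],[163,176]]),('lg t',t,[[206,221],[285,268],[236,354],[152,303]])):
    P=onz(f,p,.014);print(nm,P[:,:2].round(3).tolist(),np.linalg.norm(np.diff(P,axis=0),axis=1).round(3))
E
```

```text
s blue 719.5 [128.  20.] [41. 27.] [[117, 0], [121, 12], [115, 17], [126, 39], [132, 39], [142, 27], [140, 2]]
s foot 2024.5 [532. 265.] [50. 53.] [[514, 244], [506, 255], [506, 268], [515, 283], [538, 290], [556, 281], [559, 265], [549, 249], [528, 240]]
s foot 981.5 [386.  90.] [68. 39.] [[387, 55], [384, 75], [365, 82], [381, 87], [392, 102], [396, 82], [397, 99], [374, 125], [392, 122], [407, 106], [407, 93]]
s foot 268.0 [393.  44.] [14. 27.] [[389, 30], [387, 51], [397, 58], [401, 37]]
t foot 576.5 [285. 384.] [39. 31.] [[270, 398], [281, 399], [290, 379], [305, 369], [267, 368]]
t foot 262.0 [184. 305.] [ 8. 42.] [[197, 288], [187, 292], [172, 322], [180, 319]]
t foot 2824.5 [ 65. 238.] [59. 61.] [[63, 207], [43, 218], [36, 243], [46, 262], [66, 268], [88, 257], [96, 231], [83, 212]]
t foot 159.5 [184. 126.] [ 8. 29.] [[188, 112], [177, 136], [182, 141]]
sm s [[0.487, 0.193], [0.528, 0.323], [0.669, 0.279], [0.623, 0.142]] [0.136 0.147 0.144]
lg s [[0.167, 0.164], [0.27, 0.337], [0.431, 0.243], [0.345, 0.082]] [0.201 0.186 0.183]
sm t [[0.625, 0.136], [0.485, 0.18], [0.525, 0.322]] [0.147 0.148]
lg t [[0.434, 0.232], [0.342, 0.074], [0.175, 0.169], [0.272, 0.336]] [0.183 0.192 0.193]
```

View pics/crop1.png

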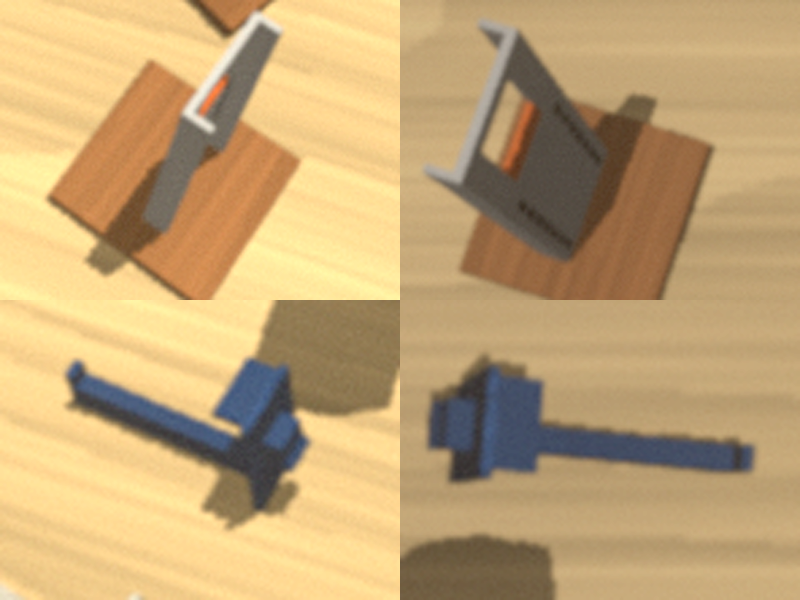

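The crop shows the smaller upright (foot measured 147 mm, so the 150 mm one) at scene (408,290) / top (200,150). It has side flanges on the +y side, so the flat front faces about −y. The blue arm (hook and tab visible, top (405,222)) points its hook to about +y.

```bash
python3 - <<'E'
from h import *
s=grab('scene');t=grab('top')
T=lambda x,y:(345+(x-400)/3.333,180+(y-300)/3.333); U=lambda x,y:(140+(x-400)/2.703,75+y/2.703); S=lambda x,y:(330+x/2.703,240+y/2.703)
B=lambda x,y:(205+x/3.333,160+(y-300)/3.333)
yaw=lambda a,b:np.degrees(np.arctan2(*(b-a)[:2][::-1]))
b=onz(t,[T(735,456),T(540,440)],.028);print('beam top',b.round(4),yaw(b[0],b[1]))
b=onz(s,[B(84,382),B(228,434)],.028);print('beam scene',b.round(4),yaw(b[0],b[1]))
q=onz(t,[T(497,367),T(543,380),T(538,472),T(488,474)],.115);print('tab',q.round(4).tolist(),q.mean(0))
q=onz(s,[B(245,360),B(287,369),B(255,425),B(215,413)],.115);print('tab s',q.round(4).tolist(),q.mean(0))
for n,f,p in(('t',t,[U(516,30),U(457,183)]),('s',s,[S(255,13),S(186,112)])):
    P=onz(f,p,.252);print('plate top',n,P.round(4).tolist(),P.mean(0).round(4),np.linalg.norm(P[0]-P[1]),yaw(P[0],P[1])+90, yaw(P[1],P[0])+90)
for n,f in(('s',s),('t',t)):
    hsv=cv2.cvtColor(f['image'],cv2.COLOR_BGR2HSV)
    x,y,w,h=(205,160,110,80) if n=='s' else (345,185,120,60)
    m=np.zeros(hsv.shape[:2],np.uint8);m[y:y+h,x:x+w]=cv2.inRange(hsv,(100,90,15),(135,255,255))[y:y+h,x:x+w]
    q=max(cv2.findContours(m,0,2)[0],key=cv2.contourArea);print(n,cv2.boundingRect(q),cv2.approxPolyDP(q,1.5,True)[:,0].tolist())
    if n=='t':
        pts=np.array([(c,np.nonzero(m[:,c])[0].mean()) for c in range(392,442)]);k=np.polyfit(*pts.T,1)
        P=onz(f,[(392,np.polyval(k,392)),(441,np.polyval(k,441))],.026);print(P,yaw(P[1],P[0]))
E
```

```text
beam top [[ 0.4235 -0.2478  0.028 ]
 [ 0.433  -0.1279  0.028 ]] 85.43955442601111
beam scene [[ 0.4243 -0.242   0.028 ]
 [ 0.4287 -0.1213  0.028 ]] 87.91878090429981
tab [[0.4672, -0.0861, 0.115], [0.4604, -0.1109, 0.115], [0.4113, -0.1074, 0.115], [0.4103, -0.0806, 0.115]] [ 0.43731078 -0.09625388  0.115     ]
tab s [[0.4142, -0.1051, 0.115], [0.411, -0.0749, 0.115], [0.4602, -0.078, 0.115], [0.4608, -0.1072, 0.115]] [ 0.43654277 -0.0913186   0.115     ]
plate top t [[0.6181, 0.2176, 0.252], [0.5331, 0.2449, 0.252]] [0.5756 0.2312 0.252 ] 0.08929206696707863 252.1854574504027 72.18545745040271
plate top s [[0.5347, 0.244, 0.252], [0.6171, 0.2198, 0.252]] [0.5759 0.2319 0.252 ] 0.08583227248106329 73.60381270669843 253.60381270669845
s (271, 179, 19, 20) [[289, 181], [279, 179], [271, 193], [279, 198]]
t (369, 202, 16, 30) [[373, 202], [369, 231], [375, 227], [383, 229], [381, 228], [382, 226], [384, 227], [384, 225], [380, 226], [379, 224], [380, 226], [377, 227], [375, 224], [379, 220], [376, 221], [374, 216], [378, 213], [380, 215], [379, 218], [381, 212], [380, 214], [378, 212], [374, 214], [373, 206], [377, 205]]
[[nan nan nan]
 [nan nan nan]] nan<stdin>:18: RuntimeWarning: Mean of empty slice.
  ret = ret.dtype.type(ret / rcount)
```

>>> {"fn": "servo_tool", "kwargs": {"moves": [[[42,-40,5,0,0,0,85],[42,-40,5,0,0,0,85],[42,-40,5,0,0,0,85],[42,-40,5,0,0,0,85],[42,-40,5,0,0,0,85],[42,-40,5,0,0,0,85],[42,-40,5,0,0,0,85],[42,-40,5,0,0,0,85],[40,-40,5,0,0,0,85],[0,0,0,0,0,-10.5,85],[0,0,0,0,0,-10.5,85],[0,0,0,0,0,-10.5,85]]]}}

```text
time: 1.8
tool_pos: [0.4298, -0.1639, 0.2003]
tool_rot: [0.0, 0.92, 0.392, -0.0]
contact_force: [-0.1, 0.0, 0.0]
gripper_width: 0.995
grasp_force: 0.0
```

>>> {"fn": "servo_tool", "kwargs": {"moves": [[[0,0,0,0,0,-10.5,85],[0,0,0,0,0,-10.5,85],[0,0,0,0,0,-10.5,85],[0,0,0,0,0,-8,85],[0,0,0,0,0,0,85],[0,0,0,0,0,0,85]]]}}

```text
time: 2.55
tool_pos: [0.4296, -0.1642, 0.2003]
tool_rot: [-0.0, 0.736, 0.677, 0.0]
contact_force: [-0.5, 0.1, 0.5]
gripper_width: 0.992
grasp_force: 0.0
```

>>> {"fn": "servo_tool", "kwargs": {"moves": [[[0,0,45,0,0,0,85],[0,0,45,0,0,0,85],[0,0,40,0,0,0,60],[0,0,30,0,0,0,50],[0,0,15,0,0,0,50],[0,0,7,0,0,0,50],[0,0,0,0,0,0,50]]]}}

```text
time: 3.42
tool_pos: [0.4301, -0.1645, 0.0189]
tool_rot: [0.0, 0.736, 0.677, 0.0]
contact_force: [-0.3, 0.0, -0.8]
gripper_width: 0.587
grasp_force: 0.0
```

```bash
python3 - <<'E'
from h import *
s=grab('scene');t=grab('top')
def c(f,x,y,w,h): return cv2.resize(f['image'][y:y+h,x:x+w],(400,300),interpolation=2)
m=np.hstack([c(s,205,130,160,120),c(t,345,160,160,120)])
cv2.imwrite('pics/grasp.png',np.clip(m*1.6,0,255).astype(np.uint8)); print(manip.state()['contact_force'])
E
```

```text
[ 0.5168524  -0.37820773  0.31059521]
```

View pics/grasp.png

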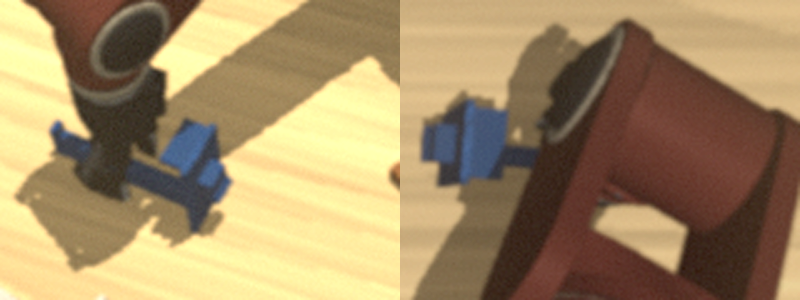

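The fingers straddle the beam near its middle (scene crop (105,175)) and stay clear of the tab at (190,145). I'll close and lift.

>>> {"fn": "servo_tool", "kwargs": {"moves": [[[0,0,0,0,0,0,5],[0,0,0,0,0,0,5],[0,0,0,0,0,0,5],[0,0,0,0,0,0,5],[0,0,0,0,0,0,5],[0,0,0,0,0,0,5],[0,0,-30,0,0,0,5],[0,0,-40,0,0,0,5],[0,0,-40,0,0,0,5],[0,0,-22,0,0,0,5],[0,0,0,0,0,0,5]]]}}

```text
time: 4.9
tool_pos: [0.4303, -0.1647, 0.1514]
tool_rot: [0.001, 0.736, 0.677, 0.0]
contact_force: [-0.3, 0.5, -2.3]
gripper_width: 0.177
grasp_force: 59.1
```

>>> {"fn": "servo_tool", "kwargs": {"moves": [[[0,0,-18,0,0,0,5],[30,9,0,0,0,0,5],[48,14.5,0,0,0,0,5],[48,14.5,0,0,0,0,5],[48,14.5,0,0,0,0,5],[48,14.5,0,0,0,0,5],[30,9,0,0,0,0,5],[16,5,0,0,0,4,5],[0,0,0,0,0,4.4,5],[0,0,0,0,0,4,5],[0,0,0,0,0,0,5],[0,0,0,0,0,0,5]]]}}

```text
time: 6.4
tool_pos: [0.5322, 0.0961, 0.1677]
tool_rot: [-0.0, 0.804, 0.594, -0.001]
contact_force: [-0.3, 0.9, -2.3]
gripper_width: 0.176
grasp_force: 59.0
```

```bash
python3 - <<'E'
from h import *
s=grab('scene');t=grab('top')
st=manip.state();print(st['tool_pos'],st['tool_rot'])
P=[.58,.15,.2]
def c(f):
    x,y=proj(f,P)[0].astype(int);x=min(max(x-75,0),490);y=max(y-90,0);print(x,y);return cv2.resize(f['image'][y:y+150,x:x+133+0],(400,450),interpolation=2)
cv2.imwrite('pics/stand.png',np.clip(np.hstack([c(s),c(t)])*1.6,0,255).astype(np.uint8))
E
```

```text
[0.5323906  0.09604878 0.1680388 ] [-1.83530314e-04  8.04476783e-01  5.93984010e-01 -2.59636281e-04]
289 171
158 32
```

View pics/stand.png

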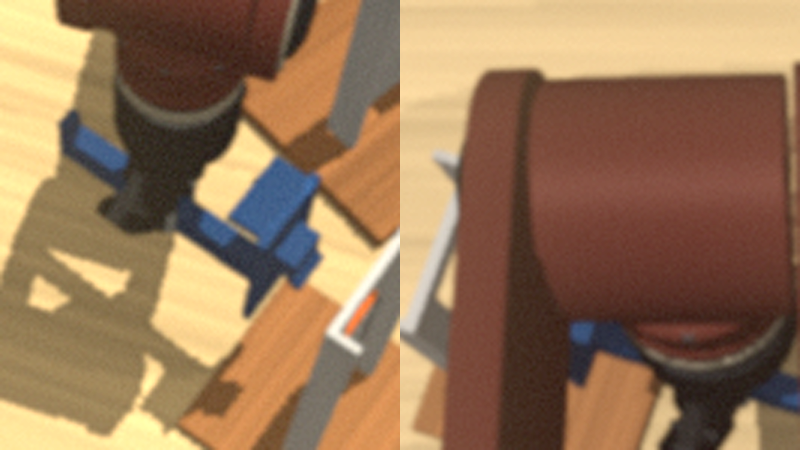

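The scene crop shows the blue arm level in front of the upright, with tab corners at crop (278,155), (320,180), (275,243) and (230,218). The top view is blocked. Next I'll work out the remaining offsets.

```bash
python3 - <<'E'
from h import *
s=grab('scene');st=manip.state()
px=[(289+x/3.0075,171+y/3) for x,y in((278,155),(320,180),(275,243),(230,218))]
q=onz(s,px,st['tool_pos'][2]-.0189+.115);print(q.round(4).tolist(),q.mean(0))
c=q.mean(0)[:2];a=np.radians(72.8);u=np.array([np.cos(a),np.sin(a)]);n=np.array([-u[1],u[0]])
print('tab edges yaw',[np.degrees(np.arctan2(*(q[i]-q[j])[:2][::-1])) for i,j in((1,0),(2,3),(0,3),(1,2))])
o=c-.066*u;up=np.array([.5762,.2335])
print('from tcp: x,y',(o-st['tool_pos'][:2])@u,(o-st['tool_pos'][:2])@n,'upright frame',(o-up)@u,(o-up)@n)
E
```

```text
[[0.5249, 0.1597, 0.2642], [0.5324, 0.188, 0.2642], [0.5809, 0.1747, 0.2642], [0.5746, 0.1453, 0.2642]] [0.55320242 0.1669263  0.26424375]
tab edges yaw [np.float64(75.06503605071262), np.float64(77.96021903891443), np.float64(163.91722050083206), np.float64(164.6721425714153)]
from tcp: x,y 0.007862672711314161 0.0011341628517423804 upright frame -0.13639698627828348 0.0022827095099796344
```

>>> {"fn": "servo_tool", "kwargs": {"moves": [[[12,2,0,0,0,0,5],[12,0,0,0,0,0,5],[12,0,0,0,0,0,5],[10,0,0,0,0,0,5],[0,0,0,0,0,0,5]]]}}

```text
time: 7.18
tool_pos: [0.5482, 0.1404, 0.1683]
tool_rot: [-0.0, 0.804, 0.594, -0.0]
contact_force: [0.2, 0.3, -2.3]
gripper_width: 0.177
grasp_force: 59.0
```

>>> {"fn": "servo_tool", "kwargs": {"moves": [[[2,0,0,0,0,0,5],[2,0,0,0,0,0,5],[0,0,0,0,0,0,5]]]}}

```text
time: 7.55
tool_pos: [0.5492, 0.1432, 0.1683]
tool_rot: [0.0, 0.805, 0.594, 0.0]
contact_force: [0.7, -0.0, -2.4]
gripper_width: 0.173
grasp_force: 59.0
```

>>> {"fn": "servo_tool", "kwargs": {"moves": [[[1.5,0,0,0,0,0,5],[1,0,0,0,0,0,5],[0,0,0,0,0,0,5]]]}}

```text
time: 7.92
tool_pos: [0.55, 0.1458, 0.1684]
tool_rot: [0.0, 0.805, 0.594, 0.0]
contact_force: [-0.8, -0.3, -2.5]
gripper_width: 0.177
grasp_force: 59.0
```

>>> {"fn": "servo_tool", "kwargs": {"moves": [[[1.5,0,0,0,0,0,5],[0,0,0,0,0,0,5]]]}}

```text
time: 8.18
tool_pos: [0.5504, 0.1472, 0.1683]
tool_rot: [0.0, 0.805, 0.594, -0.0]
contact_force: [-0.4, 0.2, -3.7]
gripper_width: 0.171
grasp_force: 58.9
```

>>> {"fn": "servo_tool", "kwargs": {"moves": [[[1.5,0,0,0,0,0,5],[0,0,0,0,0,0,5]]]}}

```text
time: 8.43
tool_pos: [0.5506, 0.1473, 0.1682]
tool_rot: [0.001, 0.805, 0.594, -0.001]
contact_force: [-1.1, -5.9, -1.5]
gripper_width: 0.171
grasp_force: 59.1
```

Contact with the plate as expected, so I'll back off about 2 mm and lower.

>>> {"fn": "servo_tool", "kwargs": {"moves": [[[-3.2,0,0,0,0,0,5],[0,0,0,0,0,0,5],[0,0,8,0,0,0,5],[0,0,8,0,0,0,5],[0,0,6,0,0,0,5],[0,0,0,0,0,0,5]]]}}

```text
time: 9.18
tool_pos: [0.5493, 0.1455, 0.1451]
tool_rot: [-0.001, 0.805, 0.594, -0.001]
contact_force: [0.1, -0.2, -2.9]
gripper_width: 0.176
grasp_force: 59.0
```

>>> {"fn": "servo_tool", "kwargs": {"moves": [[[0,0,3,0,0,0,5],[0,0,3,0,0,0,5],[0,0,3,0,0,0,5],[0,0,0,0,0,0,5]]]}}

```text
time: 9.68
tool_pos: [0.5497, 0.1455, 0.1369]
tool_rot: [-0.0, 0.805, 0.594, -0.0]
contact_force: [-0.3, 0.1, -2.2]
gripper_width: 0.174
grasp_force: 59.0
```

>>> {"fn": "servo_tool", "kwargs": {"moves": [[[0,0,1,0,0,0,5],[0,0,1,0,0,0,5],[0,0,0,0,0,0,5]]]}}

```text
time: 10.05
tool_pos: [0.5499, 0.1455, 0.1353]
tool_rot: [0.0, 0.805, 0.594, 0.0]
contact_force: [0.4, 0.7, -1.9]
gripper_width: 0.176
grasp_force: 59.0
```

>>> {"fn": "servo_tool", "kwargs": {"moves": [[[0,0,1,0,0,0,5],[0,0,0,0,0,0,5]]]}}

```text
time: 10.3
tool_pos: [0.5502, 0.1457, 0.1349]
tool_rot: [0.0, 0.805, 0.594, 0.0]
contact_force: [-0.4, 0.0, 0.2]
gripper_width: 0.174
grasp_force: 59.4
```

```bash
python3 - <<'E'
from h import *
s=grab('scene');t=grab('top');print(manip.state()['contact_force'])
def c(f,P):
    x,y=proj(f,P)[0].astype(int);x-=55;y-=60;print(x,y);return cv2.resize(f['image'][y:y+120,x:x+107],(400,450),interpolation=2)
cv2.imwrite('pics/hung.png',np.clip(np.hstack([c(s,[.57,.21,.2]),c(t,[.57,.21,.2])])*1.6,0,255).astype(np.uint8))
E
```

```text
[-1.42943869  0.92484425  0.62899903]
341 207
140 68
```

View pics/hung.png

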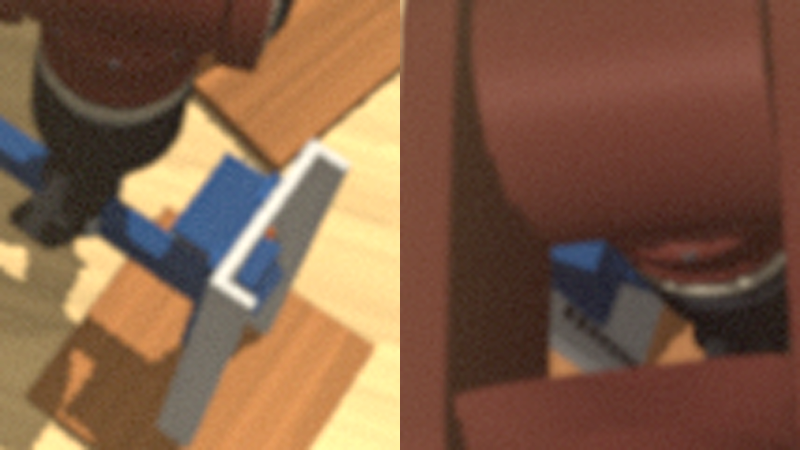

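The hook is through the window behind the plate (crop (260,262)), with the shoe's orange just beside it at (270,232). The weight rests on the shoe at the predicted height. I'll release, rise and close the fingers for pressing.

>>> {"fn": "servo_tool", "kwargs": {"moves": [[[0,0,0,0,0,0,30],[0,0,0,0,0,0,45],[0,0,0,0,0,0,50],[0,0,0,0,0,0,50],[0,0,-30,0,0,0,50],[0,0,-50,0,0,0,50],[0,0,-50,0,0,0,50],[0,0,-20,0,0,0,10],[0,0,0,0,0,0,0],[0,0,0,0,0,0,0],[0,0,0,0,0,0,0]]]}}

```text
time: 11.78
tool_pos: [0.5489, 0.1454, 0.2814]
tool_rot: [-0.001, 0.805, 0.594, -0.002]
contact_force: [-1.2, -0.3, -0.6]
gripper_width: 0.0
grasp_force: 0.0
```

```bash
python3 - <<'E'
from h import *
s=grab('scene')
x,y=proj(s,[.56,.17,.2])[0].astype(int);x-=75;y-=60;print(x,y)
cv2.imwrite('pics/rel.png',np.clip(cv2.resize(s['image'][y:y+120,x:x+150],(750,600),interpolation=2)*1.6,0,255).astype(np.uint8))
st=manip.state();print(st['tool_pos'],st['gripper_width'])
for d in(62,66,70,75,81):
  a=np.radians(72.8);u=np.array([np.cos(a),np.sin(a)]);p=np.array([.5762,.2335])+(d/1000-.0855)*u;print(d,p,(p-st['tool_pos'][:2])@u,proj(s,[*p,.231])[0],)
E
```

```text
302 195
[0.54906529 0.14541978 0.28184667] 0.0024891291510346714
62 [0.56925086 0.21105096] 0.06866507793513271 [399.75033316 260.37465008]
66 [0.57043369 0.21487207] 0.07266507793513272 [401.62040338 261.62099826]
70 [0.57161653 0.21869319] 0.07666507793513272 [403.49581784 262.87089506]
75 [0.57309507 0.22346958] 0.08166507793513274 [405.84762248 264.43827024]
81 [0.57486931 0.22920125] 0.08766507793513274 [408.68087749 266.32648348]
```

View pics/rel.png

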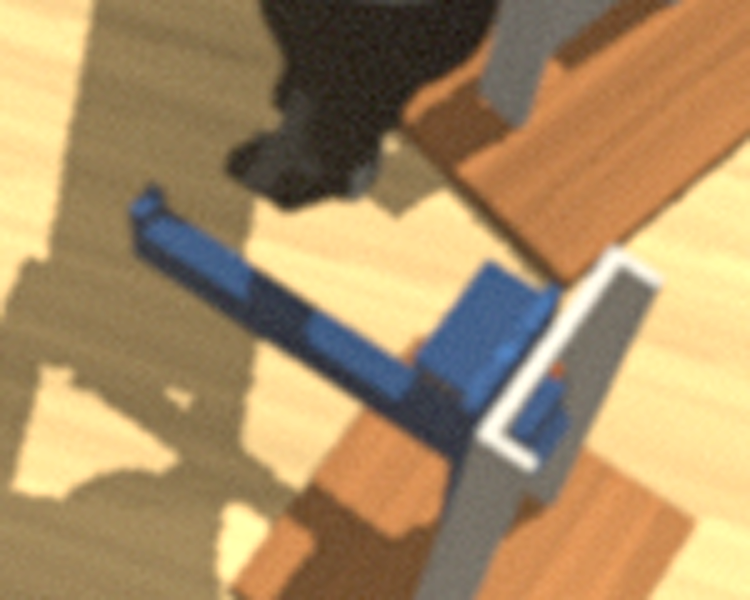

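The arm hangs drooped on the shoe. Its tab centre is at image (400,260), about 66 mm ahead of the TCP. I'll move over the tab and press.

>>> {"fn": "servo_tool", "kwargs": {"moves": [[[20,0,0,0,0,0,0],[35,0,0,0,0,0,0],[16,0,0,0,0,0,0],[0,0,10,0,0,0,0],[0,0,12,0,0,0,0],[0,0,8,0,0,0,0],[0,0,0,0,0,0,0]]]}}

```text
time: 12.7
tool_pos: [0.5702, 0.2126, 0.2528]
tool_rot: [-0.0, 0.805, 0.593, -0.001]
contact_force: [0.1, -1.2, 0.0]
gripper_width: 0.002
grasp_force: 0.0
```

>>> {"fn": "servo_tool", "kwargs": {"moves": [[[0,0,3,0,0,0,0],[0,0,3,0,0,0,0],[0,0,2,0,0,0,0],[0,0,0,0,0,0,0]]]}}

```text
time: 13.2
tool_pos: [0.5708, 0.2134, 0.2462]
tool_rot: [-0.0, 0.805, 0.594, -0.0]
contact_force: [0.9, 0.1, 1.0]
gripper_width: 0.005
grasp_force: 0.0
```

>>> {"fn": "servo_tool", "kwargs": {"moves": [[[0,0,2,0,0,0,0],[0,0,2,0,0,0,0],[0,0,1,0,0,0,0],[0,0,0,0,0,0,0]]]}}

```text
time: 13.7
tool_pos: [0.5713, 0.2134, 0.243]
tool_rot: [0.0, 0.805, 0.594, 0.001]
contact_force: [-0.5, -0.2, 5.3]
gripper_width: 0.01
grasp_force: 2.6
```

>>> {"fn": "servo_tool", "kwargs": {"moves": [[[0,0,2,0,0,0,0],[0,0,2,0,0,0,0],[0,0,0,0,0,0,0]]]}}

```text
time: 14.08
tool_pos: [0.5714, 0.2134, 0.239]
tool_rot: [0.001, 0.805, 0.594, 0.001]
contact_force: [-0.7, -0.7, 4.4]
gripper_width: 0.007
grasp_force: 2.5
```

>>> {"fn": "servo_tool", "kwargs": {"moves": [[[0,0,2,0,0,0,0],[0,0,2,0,0,0,0],[0,0,2,0,0,0,0],[0,0,0,0,0,0,0]]]}}

```text
time: 14.58
tool_pos: [0.5717, 0.2135, 0.2342]
tool_rot: [0.001, 0.805, 0.594, 0.001]
contact_force: [-3.0, -1.3, 8.6]
gripper_width: -0.002
grasp_force: 4.2
```

>>> {"fn": "servo_tool", "kwargs": {"moves": [[[0,0,1,0,0,0,0],[0,0,1,0,0,0,0],[0,0,0,0,0,0,0]]]}}

```text
time: 14.95
tool_pos: [0.5719, 0.2136, 0.2326]
tool_rot: [0.001, 0.805, 0.594, 0.002]
contact_force: [-2.9, -0.7, 8.8]
gripper_width: 0.002
grasp_force: 4.7
```

>>> {"fn": "servo_tool", "kwargs": {"moves": [[[0,0,1,0,0,0,0],[0,0,0,0,0,0,0]]]}}

```text
time: 15.2
tool_pos: [0.572, 0.2137, 0.2318]
tool_rot: [0.001, 0.805, 0.594, 0.002]
contact_force: [-2.0, -1.0, 9.8]
gripper_width: -0.001
grasp_force: 4.8
```

>>> {"fn": "servo_tool", "kwargs": {"moves": [[[0,0,1,0,0,0,0],[0,0,1,0,0,0,0],[0,0,0,0,0,0,0]]]}}

```text
time: 15.58
tool_pos: [0.5721, 0.2137, 0.23]
tool_rot: [0.001, 0.805, 0.594, 0.002]
contact_force: [-1.7, 0.3, 9.7]
gripper_width: 0.001
grasp_force: 5.0
```

>>> {"fn": "servo_tool", "kwargs": {"moves": [[[0,0,1,0,0,0,0],[0,0,0,0,0,0,0]]]}}

```text
time: 15.82
tool_pos: [0.5721, 0.2138, 0.2293]
tool_rot: [0.001, 0.805, 0.594, 0.002]
contact_force: [-2.4, -0.6, 11.2]
gripper_width: 0.001
grasp_force: 5.5
```

>>> {"fn": "servo_tool", "kwargs": {"moves": [[[0,0,1,0,0,0,0],[0,0,0,0,0,0,0]]]}}

```text
time: 16.08
tool_pos: [0.5722, 0.2138, 0.2292]
tool_rot: [0.001, 0.805, 0.594, 0.002]
contact_force: [-3.8, -1.5, 14.6]
gripper_width: -0.004
grasp_force: 7.0
```

Force is now rising while the position stays put, so this looks like the hard stop. I'll push slightly more to confirm.

>>> {"fn": "servo_tool", "kwargs": {"moves": [[[0,0,1,0,0,0,0],[0,0,0,0,0,0,0]]]}}

```text
time: 16.32
tool_pos: [0.5722, 0.2138, 0.2291]
tool_rot: [0.001, 0.805, 0.594, 0.003]
contact_force: [-5.9, -1.2, 17.0]
gripper_width: 0.002
grasp_force: 8.5
```

>>> {"fn": "servo_tool", "kwargs": {"moves": [[[0,0,1.5,0,0,0,0],[0,0,0,0,0,0,0]]]}}

```text
time: 16.58
tool_pos: [0.5724, 0.2138, 0.229]
tool_rot: [0.001, 0.805, 0.594, 0.003]
contact_force: [-8.0, -2.4, 22.1]
gripper_width: -0.002
grasp_force: 10.7
```

>>> {"fn": "servo_tool", "kwargs": {"moves": [[[0,0,-6,0,0,0,0],[0,0,-20,0,0,0,0],[0,0,-50,0,0,0,0],[-50,0,-20,0,0,0,0],[-60,0,0,0,0,0,0],[-60,0,0,0,0,0,0],[-60,0,0,0,0,0,0],[0,0,0,0,0,0,0],[0,0,0,0,0,0,0]]]}}

```text
time: 17.7
tool_pos: [0.5031, -0.0064, 0.3182]
tool_rot: [-0.0, 0.805, 0.594, 0.0]
contact_force: [-0.3, -0.0, -0.2]
gripper_width: -0.001
grasp_force: 0.0
```

```bash
python3 - <<'E'
from h import *
s=grab('scene');t=grab('top')
x,y=proj(s,[.56,.17,.2])[0].astype(int);x-=75;y-=60;print(x,y)
a=cv2.resize(s['image'][y:y+120,x:x+150],(500,400),interpolation=2)
b=cv2.resize(t['image'][70:230,140:260],(300,400),interpolation=2)
cv2.imwrite('pics/fin.png',np.clip(np.hstack([a,b])*1.6,0,255).astype(np.uint8));print(manip.state()['contact_force'])
E
```

```text
302 195
[-0.97154194  0.68424178 -0.13096759]
```

View pics/fin.png

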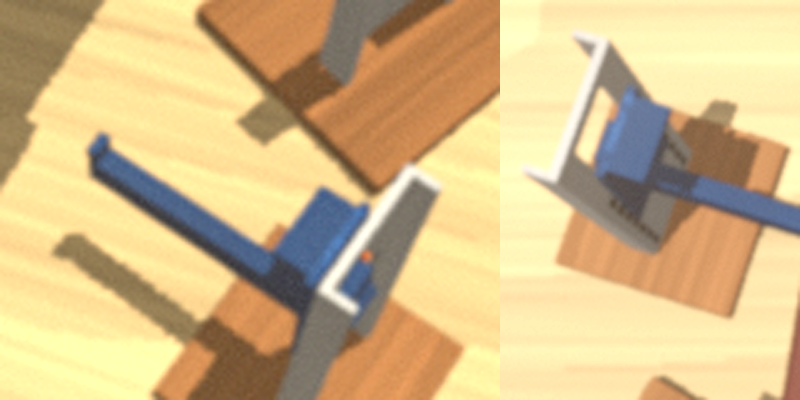

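```bash
python3 - <<'E'
from h import *
s=grab('scene');p=proj(s,[[.545,.205,.230],[.545,.205,.215]]);print(p[1]-p[0])
E
```

```text
[-1.11193694  3.37212939]
```

The tab has dropped by (−1.4, +3.7) px, against (−1.1, +3.4) predicted for the full 15 mm, and I felt the hard stop. The shoe is home.

```bash
python3 -c "
from plant import manip
print(manip.job_done())"
```

```text
the job is handed in; nothing more can be done
None
```

The blue arm hangs on the smaller upright and was pressed down on its tab to the shoe's hard stop; the gripper is clear, the white arm was not touched, and I handed the job in at about 18 s (no verdict was shown).

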